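# Press a denture flask shut in the crank press

### The job

Set the two-part brass denture flask upright in the nest of the press's pulled-out tray and push the tray fully home under the platen. Then take the crank by its free-turning black grip and wind it clockwise (seen from above) until the flask is pressed shut and the crank goes firm, and stop there without forcing it, so that the flask stays clamped when you let go. Leave the two plaster models and the powder jar alone.

Things in the scene. Friction and masses are not known exactly. Their poses are not given: they have to be found in the camera images.
- press: grey C-frame flask press, fixed; base plate 176 x 250 mm, 14 mm thick, column on the far side, head 118 to 152 mm high. Origin: on the vertical spindle axis, at worktop height; its +x points to the column, the tray slides out to its -y; turned by up to 15 degrees from the world axes
- press_nut (a point): point on the spindle axis, on the press's head, 152 mm above the worktop: centre of the crank's circle. One clockwise crank turn (seen from above) lowers the platen 14 mm. The platen hangs under the head at a height that is not given and differs from day to day: it has 12 to 27 mm to go until the flask is shut. A stiff spring of about 160 N per mm backs it. The screw holds by itself when let go
- tray: steel tray of the press. Origin: centre of the nest floor, 23 mm above the worktop; axes as the press's. The nest takes the flask with 3 mm of play, long side along the tray's y, either way round; lips 10 mm high, open for 50 mm in the middle of its long sides. Home: origin on the spindle axis (0, 0 in the press's frame), at a stop; starts 115 to 130 mm out to the press's -y. Drags with about 4 N
- tray_handle (a point): centre of the tray's upright black handle, a post 17 mm thick, 14 to 62 mm above the worktop (this point at 43 mm), 118 mm from the nest's centre toward the tray's -y, on a 10 mm pull rod
- crank_grip_center (a point): centre of the crank's black free-spinning grip, an upright cylinder 22 mm thick, 168 to 217 mm above the worktop (this point at 193 mm). It goes round the spindle axis at 55 mm radius and constant height and turns freely in its bearing, so the hand need not turn; its own axes spin with it. Crank arm below it, 157 to 166 mm; the spindle's threaded end stands up to 184 mm high
- crank (a joint): crank angle (rad), growing clockwise seen from above; it does not tell where the platen is. Idle, the crank drags with about 11 N at the grip; shutting the flask adds about 1 N; once shut, the force grows by 4 N per 100 N on the flask. Firm is 4 to 7 N above the idle drag (100 to 175 N on the flask); 10 N above it (250 N) is overloaded
- flask_center (a point): brass denture flask, oblong, rounded corners, 62 mm (x) by 84 mm (y), 0.6 kg, on the worktop beside the tray. This point lies on its middle axis, 25 mm above its underside; z up, y along the long side. Grasp it across the 62 mm. Two halves, 23 mm high each; the upper one stands 4 to 7 mm proud on tight guide pins (30 N to move it); 46 mm in all when shut
- plaster_model: bystander: plaster jaw model 59 x 65 x 29 mm, origin under its centre
- plaster_model_2: bystander: another plaster jaw model 59 x 65 x 29 mm, origin under its centre
- powder_jar: bystander: powder jar with a blue screw lid, 40 mm wide, 45 mm high, origin under its centre
Not all that is in view belongs to the job. Of the things shaped like the part that bears flask_center, the brass one is meant.

How it is judged:
By the outcome, as a careful person would: the job done as asked, in the order asked, and still so for the second after the job is handed in, with the robot touching nothing.
It also fails if it takes over 72 s, if anything falls off the work surface, if the arm or the gripper's body presses on something with over 40 N, if the wrist force passes 120 N, or if a joint passes its speed limit or range.

### The arm

A 7-joint arm with a two-finger parallel gripper is mounted at the origin on a cart in front of the work surface, level with it; the furniture and walls round the work are solid. World frame = base frame: x ahead of the robot, y to its left, z up, the work surface at z = 0. Lengths are in m, angles in rad, forces in N, time in s.
With the tool pointing down it reaches from about 0.425 to 0.875 m from the base axis. Payload 4.7 kg.
Tool frame: the origin (TCP) lies at the very end of the fingers, on their centre line; the grasp point (between the pads) lies 19 mm behind it; z points along the fingers, y is the line along which they close (so a half turn about z gives the same grasp; the last joint's range is limited). The gripper opens to 85 mm and grips with 20 to 120 N. Pads are 22 mm wide; open, the fingers measure 114 mm over their backs; the gripper's body (76 mm by 85 mm) begins 54 mm behind the grasp point. The pads swing forward as they close: fully open they stand 13 mm farther back than shut.
Start: joints at [1.302, 0.321, -0.07, 1.45, 0.023, 1.371, -0.057], TCP at [0.181, -0.624, 0.231] pointing down, gripper open.
Joint ranges: [-2.86, 2.86], [-0.3, 2.09], [-1.38, 1.24], [0.06, 2.45], [-1.56, 4.7], [0.09, 2.05], [-2.69, 2.69]. Speed limits (rad/s): [2.57, 2.57, 3.14, 3.14, 3.14, 3.14, 3.14].

### API

Orientations are given as a unit quaternion [x, y, z, w].
In Python, from workcell import telemetry, cams, job, nets gives the robot as it stands. The module is installed in compiled form; this text tells all that it offers.
- The arm moves only by the tool apply_moves, never from a script. Its argument "deltas" is a list of rows, each an object of numbers: "x", "y", "z": the shift along the tool's x, y, z as a fraction of full scale; "rx", "ry", "rz": the turn, a rotation vector about the tool's x, y, z as a fraction of full scale; "hand": the closure, from -1 (fully open) to 1 (shut). In form: [{"x": .., "y": .., "z": .., "rx": .., "ry": .., "rz": .., "hand": ..}, ...]. A call has 1 to 20 rows; each row shifts and turns the commanded pose from where the row before left it, along the tool's axes as they then stand; what a row does not reach is not made up. Full scale, the value 1, is 0.04 m for a shift and pi rad for a turn. A row lasts 1/10 s, in which the tool goes at most 50 mm and 8.59 degrees, less where a joint would pass 70% of its speed; a pose out of reach is approached as far as the arm can. A call with a number of a shift or a turn outside -1 to 1 is refused whole. A call with a gripper value outside its range is refused whole. The fingers move at their own pace and stop on an object; the grip force is fixed at half the most. Time passes only in rows, so rows that do not move let the fingers close. It gives the time, the measured TCP pose, the force, the opening and the grip force at its end, in the units of the state.
- telemetry.observe(): the state, without advancing time (a new reading comes with each control period).
- cams.camera(name): name is "scene" or "side" or "wrist"; returns a dict with "color" (384x512x3 uint8, red, green, blue), "vertical_fov" (degrees; the focal length in pixels is half the picture's height over the tangent of half this angle, whatever the lens; pixels are square), "cx", "cy" (the principal point, pixels), "xyz" and "attitude" of the camera in the world. Camera axes: x right, y up, looking along -z (the intrinsics and any distortion apply to the point x, -y, -z); pixel columns grow to the right and rows downward; lengths in m; the calibration is good to about 2 mm. A picture is of the moment at which its call begins. There is no depth.
- job.job_done(): hands the job in; it is judged then, once.
Trained networks look in a picture, given as the dict that the camera call returned (one of the last four; its "shot" number tells which), for a name from the list of things; names that differ only in an ending like _2 or _b are one class to them, and where a whole thing is asked for, a point or a joint stands for the part that bears it (a point fixed in the world has none). Each returns a list of dicts, best first, with "conf" (0 to 1); they miss things now and then, are a little off and sometimes report something else, mostly with a low value. They report only what shows in the picture. A call takes as long as a camera call. They do not tell look-alikes from the thing itself.
- nets.spot_in(picture, target): "rect" ([left, top, right, bottom] in pixels, round what is visible of it).
- nets.regions_of(picture, target): "region" (384x512 bool, what is visible of it) and "rect" ([left, top, right, bottom] in pixels, round what is visible of it).
The state is a dict: "t": time; "joint_positions": joint angles; "dq": joint speeds; "joint_efforts": joint torques, N m; "position": TCP position; "eef_rot": TCP orientation; "force": force on the tool from outside, world axes, zero at the start; "torque": the same for the moment, N m; "opening": finger opening in m; "gripper_force": force on a finger pad.
Only numpy, scipy, OpenCV 4.12 (cv2) and the standard library are available. Lean on these libraries where they do the work, as an engineer would, in place of code of your own. Each camera call takes 0.05 s, during which the arm holds its last target. There are 200 camera calls.

## Working session

There is one attempt and no reset: what is moved stays moved. The work goes in short steps, Python scripts to look and compute and a tool call to move; the robot and the scene stay as the last step left them, time stands still between calls to the robot, and variables do not carry over. Pictures are saved under pics/ and viewed, at most 10 in all, crops included, and the job is handed in when it is done.

Besides the shell and the picture viewer there is one more tool, called after "Emit:" as name(argument=value, ...) on one line, values as JSON. apply_moves: Moves the arm, as the interface text tells. Its arguments: {"type":"object","properties":{"deltas":{"type":"array","items":{"type":"object","properties":{"x":{"type":"number","minimum":-1,"maximum":1},"y":{"type":"number","minimum":-1,"maximum":1},"z":{"type":"number","minimum":-1,"maximum":1},"rx":{"type":"number","minimum":-1,"maximum":1},"ry":{"type":"number","minimum":-1,"maximum":1},"rz":{"type":"number","minimum":-1,"maximum":1},"hand":{"type":"number"}}}}},"required":["deltas"]}

```bash
mkdir -p pics; cat > h.py <<'E'
from workcell import telemetry, cams, job, nets
import numpy as np, cv2
from scipy.spatial.transform import Rotation as R
def ray(p,u,v):
    f=p["color"].shape[0]/2/np.tan(np.radians(p["vertical_fov"])/2)
    d=np.array([(u-p["cx"])/f,-(v-p["cy"])/f,-1.0])
    return np.array(p["xyz"]),R.from_quat(p["attitude"]).apply(d)
def at(p,u,v,z):
    o,d=ray(p,u,v); return o+d*(z-o[2])/d[2]
def proj(p,X):
    f=p["color"].shape[0]/2/np.tan(np.radians(p["vertical_fov"])/2)
    c=R.from_quat(p["attitude"]).inv().apply(np.atleast_2d(X)-np.array(p["xyz"]))
    return np.c_[p["cx"]+f*c[:,0]/-c[:,2],p["cy"]-f*c[:,1]/-c[:,2]]
def save(p,n): cv2.imwrite(f"pics/{n}.png",cv2.cvtColor(p["color"],cv2.COLOR_RGB2BGR))
E
python3 - <<'E'
from h import *
print(telemetry.observe())
for n in ["scene","side"]:
    p=cams.camera(n); save(p,n+"0")
    print(n,{k:v for k,v in p.items() if k!="color"})
    for t in ["press","tray","tray_handle","crank_grip_center","crank","flask_center","plaster_model","powder_jar"]:
        try:
            for r in nets.regions_of(p,t)[:3]:
                m=r["region"]; ys,xs=np.nonzero(m); print(t,round(r["conf"],2),np.round(r["rect"]),m.sum(),xs.mean().round(1),ys.mean().round(1))
        except Exception as e: print(t,e)
a=cv2.imread("pics/scene0.png");b=cv2.imread("pics/side0.png")
E
```

```text
{'t': 0.0, 'joint_positions': array([ 1.30210316,  0.32180264, -0.07005204,  1.45166987,  0.02259356,
        1.37079292, -0.05694146]), 'dq': array([-1.04123525e-03, -4.40076663e-05, -9.43204672e-04, -7.06040464e-05,
       -2.29888929e-04,  1.87827351e-03, -6.83476958e-04]), 'joint_efforts': array([-7.03051064e-04, -4.93576384e+01, -3.82586606e-01, -3.14337981e+01,
        1.31320805e-02,  1.10835739e-02, -3.82642202e-05]), 'position': array([ 0.1811619 , -0.62368829,  0.23023903]), 'eef_rot': array([ 9.90022758e-01,  1.40904395e-01, -1.83410760e-04, -9.25267598e-04]), 'force': array([-0.17477246, -1.10728162, -0.75960438]), 'torque': array([-0.02196014, -0.02820669,  0.01680305]), 'gripper_force': 0.0, 'opening': 0.085365108500955}
scene {'vertical_fov': 50.38304706710918, 'cx': 251.60240417642697, 'cy': 188.09864633927225, 'xyz': array([-0.45069329,  0.87016616,  0.77742657]), 'attitude': array([-0.22762875,  0.4676178 ,  0.77724072, -0.35414065]), 'shot': 1}
press 0.89 [157. 203. 249. 270.] 3655 192.2 236.8
tray 0.77 [201. 216. 253. 249.] 558 221.8 236.7
tray 0.46 [153. 197. 256
[... 541 characters left out ...]
7. 179. 318. 194.] 117 309.5 185.1
side {'vertical_fov': 50.24399191963328, 'cx': 254.43050407820456, 'cy': 192.29952930095854, 'xyz': array([ 0.2708188 , -1.13372243,  0.69144227]), 'attitude': array([ 0.54059134, -0.0397363 , -0.07501222,  0.83699175]), 'shot': 2}
press 0.95 [234. 136. 284. 219.] 2315 258.3 185.8
tray_handle 0.74 [241. 194. 264. 222.] 424 250.4 204.0
crank 0.56 [245. 142. 253. 157.] 139 249.6 149.7
flask_center 0.97 [242. 245. 272. 275.] 760 256.5 258.8
flask_center 0.95 [246. 226. 273. 249.] 493 259.1 235.3
plaster_model 0.83 [250. 296. 278. 321.] 477 265.5 309.3
plaster_model 0.72 [224. 174. 240. 183.] 127 231.5 177.5
powder_jar 0.62 [290. 266. 309. 284.] 314 300.0 277.5
```

View pics/scene0.png

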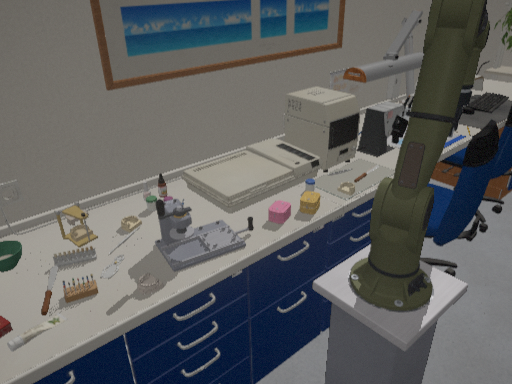

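View pics/side0.png

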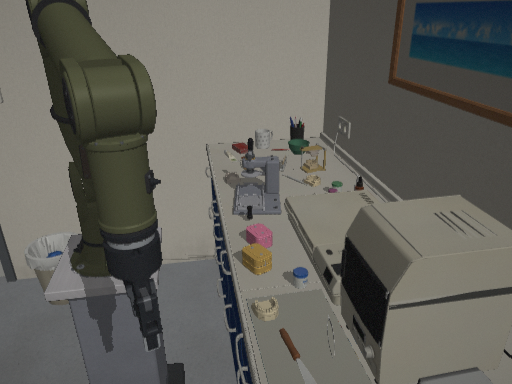

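The scene view shows the brass flask at (309,203), a pink decoy at (279,212), the tray handle at (250,223) and the crank grip at (160,207). In the side view they are at (256,259), (259,235), (250,212) and (250,146).

```bash
python3 - <<'E'
from h import *
a=cams.camera("scene"); b=cams.camera("side")
def tri(ua,ub):
    o1,d1=ray(a,*ua);o2,d2=ray(b,*ub)
    d1/=np.linalg.norm(d1);d2/=np.linalg.norm(d2)
    s=np.linalg.lstsq(np.c_[d1,-d2],o2-o1,rcond=None)[0]
    p,q=o1+s[0]*d1,o2+s[1]*d2
    return ((p+q)/2).round(3),np.linalg.norm(p-q).round(4)
for n,x,y in [("brass",(309.4,203),(256.5,258.8)),("pink",(279.1,211.9),(259.1,235.3)),("handle",(250,223),(250,212)),("grip",(160,207.5),(250,147))]:
    print(n,tri(x,y))
print("brass z.025",at(a,309.4,203,.025),at(b,256.5,258.8,.025))
print("handle z.043",at(a,250,223,.043),at(b,250,212,.043))
print("grip",at(a,160,207.5,.193),at(b,250,147,.193))
s=telemetry.observe(); print(R.from_quat(s["eef_rot"]).as_matrix().round(3))
w=cams.camera("wrist"); print({k:v for k,v in w.items() if k!="color"})
A,B=(cv2.cvtColor(p["color"],cv2.COLOR_RGB2BGR) for p in (a,b))
c1=cv2.resize(A[170:290,130:330],(800,480),interpolation=cv2.INTER_CUBIC)
cv2.imwrite("pics/c1.png",c1)
E
```

```text
brass (array([ 0.437, -0.141,  0.023]), np.float64(0.0006))
pink (array([ 0.467, -0.012,  0.023]), np.float64(0.003))
handle (array([0.461, 0.129, 0.038]), np.float64(0.001))
grip (array([0.513, 0.419, 0.184]), np.float64(0.0095))
brass z.025 [ 0.43353506 -0.13738076  0.025     ] [ 0.43634872 -0.14368158  0.025     ]
handle z.043 [0.45375397 0.13418919 0.043     ] [0.45990771 0.11949297 0.043     ]
grip [0.50794572 0.42311952 0.193     ] [0.50464029 0.37957714 0.193     ]
[[ 0.96   0.279 -0.   ]
 [ 0.279 -0.96  -0.   ]
 [-0.     0.    -1.   ]]
{'vertical_fov': 63.89928171830254, 'cx': 251.01316314008932, 'cy': 192.47892405329443, 'xyz': array([ 0.24829377, -0.60455141,  0.37530808]), 'attitude': array([-0.11217706,  0.0838215 , -0.59456683,  0.79175788]), 'shot': 5}
```

View pics/c1.png

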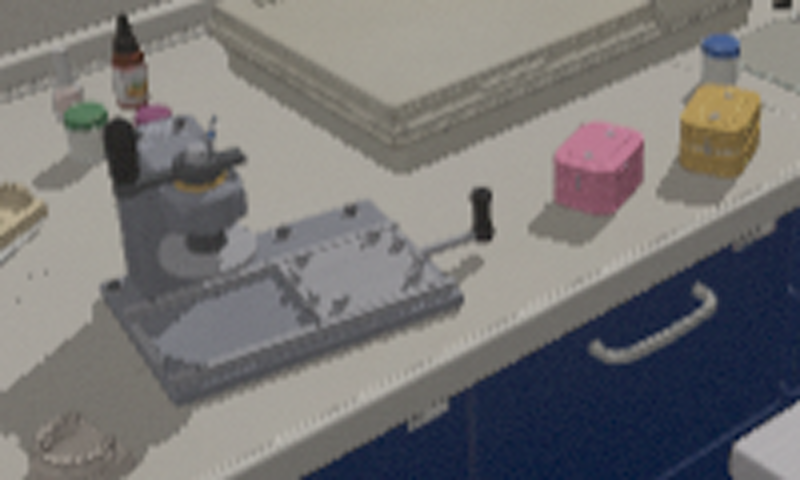

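Emit:
apply_moves(deltas=[{"x": 0.3,"y": -0.3,"hand": -1},{"x": 0.68,"y": -0.7},{"x": 0.68,"y": -0.7},{"x": 0.68,"y": -0.7},{"x": 0.68,"y": -0.7},{"x": 0.68,"y": -0.7},{"x": 0.68,"y": -0.7},{"x": 0.68,"y": -0.7},{"x": 0.68,"y": -0.7},{"x": 0.68,"y": -0.7},{"x": 0.68,"y": -0.7},{"x": 0.68,"y": -0.7},{"x": 0.68,"y": -0.7},{"x": 0.68,"y": -0.7},{"x": 0.38,"y": -0.4}])

```text
validation failed for argument at $.de...
```

Emit:
apply_moves(deltas=[{"rz": -0.045},{"rz": -0.046},{"rz": -0.046},{"rz": -0.046},{"rz": -0.046},{"rz": -0.046},{"rz": -0.046},{"rz": -0.046},{"rz": -0.046},{}])

```text
validation failed for argument at $.de...
```

```bash
cat > look.py <<'E'
from h import *
import sys
p=cams.camera("wrist"); save(p,sys.argv[1]); np.savez("pics/"+sys.argv[1],**{k:v for k,v in p.items()})
s=telemetry.observe(); print(s["t"],s["position"].round(4),s["joint_positions"].round(2),s["force"].round(1)); print(R.from_quat(s["eef_rot"]).as_matrix().round(4))
print(p["xyz"].round(4),R.from_quat(p["attitude"]).apply([0,0,-1]).round(3))
for t in sys.argv[2:]:
    for r in nets.regions_of(p,t)[:3]:
        m=r["region"].astype(np.uint8); ys,xs=np.nonzero(m); print(t,round(r["conf"],2),np.round(r["rect"]),m.sum(),xs.mean().round(1),ys.mean().round(1),cv2.minAreaRect(np.c_[xs,ys].astype(np.float32)))
E
python3 look.py w1 flask_center tray tray_handle press crank_grip_center
```

```text
1.1 [ 0.1813 -0.6242  0.2313] [ 1.3   0.32 -0.07  1.45  0.02  1.37 -0.06] [-1.   0.9 -0.6]
[[ 9.603e-01  2.790e-01 -0.000e+00]
 [ 2.790e-01 -9.603e-01 -1.000e-04]
 [-0.000e+00  1.000e-04 -1.000e+00]]
[ 0.2483 -0.6046  0.3753] [-0.266 -0.078 -0.961]
```

View pics/w1.png

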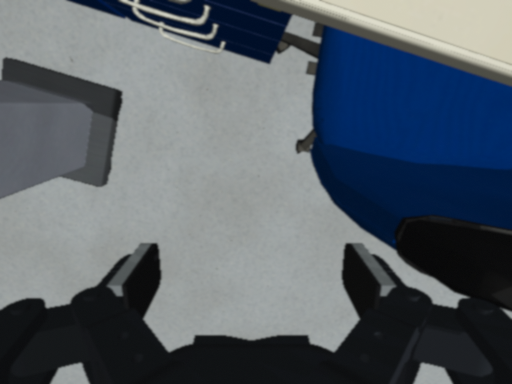

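The wrist view still shows the floor and the open fingers at (140,280) and (365,280). The moves were refused, probably because every row needs all its fields.

Emit:
apply_moves(deltas=[{"x": 0.3,"y": -0.3,"z": 0,"rx": 0,"ry": 0,"rz": 0,"hand": -1},{"x": 0.68,"y": -0.7,"z": 0,"rx": 0,"ry": 0,"rz": 0,"hand": -1},{"x": 0.68,"y": -0.7,"z": 0,"rx": 0,"ry": 0,"rz": 0,"hand": -1},{"x": 0.68,"y": -0.7,"z": 0,"rx": 0,"ry": 0,"rz": 0,"hand": -1},{"x": 0.68,"y": -0.7,"z": 0,"rx": 0,"ry": 0,"rz": 0,"hand": -1},{"x": 0.68,"y": -0.7,"z": 0,"rx": 0,"ry": 0,"rz": 0,"hand": -1},{"x": 0.68,"y": -0.7,"z": 0,"rx": 0,"ry": 0,"rz": 0,"hand": -1},{"x": 0.68,"y": -0.7,"z": 0,"rx": 0,"ry": 0,"rz": 0,"hand": -1},{"x": 0.68,"y": -0.7,"z": 0,"rx": 0,"ry": 0,"rz": 0,"hand": -1},{"x": 0.68,"y": -0.7,"z": 0,"rx": 0,"ry": 0,"rz": 0,"hand": -1},{"x": 0.68,"y": -0.7,"z": 0,"rx": 0,"ry": 0,"rz": 0,"hand": -1},{"x": 0.68,"y": -0.7,"z": 0,"rx": 0,"ry": 0,"rz": 0,"hand": -1},{"x": 0.68,"y": -0.7,"z": 0,"rx": 0,"ry": 0,"rz": 0,"hand": -1},{"x": 0.68,"y": -0.7,"z": 0,"rx": 0,"ry": 0,"rz": 0,"hand": -1},{"x": 0.38,"y": -0.4,"z": 0,"rx": 0,"ry": 0,"rz": 0,"hand": -1}])

```text
t: 2.85
position: [0.439, -0.1381, 0.2318]
eef_rot: [0.99, 0.143, 0.001, 0.0]
force: [0.1, -0.5, -0.8]
opening: 0.0852
gripper_force: 0.0
```

Emit:
apply_moves(deltas=[{"x": 0,"y": 0,"z": 0,"rx": 0,"ry": 0,"rz": -0.045,"hand": -1},{"x": 0,"y": 0,"z": 0,"rx": 0,"ry": 0,"rz": -0.046,"hand": -1},{"x": 0,"y": 0,"z": 0,"rx": 0,"ry": 0,"rz": -0.046,"hand": -1},{"x": 0,"y": 0,"z": 0,"rx": 0,"ry": 0,"rz": -0.046,"hand": -1},{"x": 0,"y": 0,"z": 0,"rx": 0,"ry": 0,"rz": -0.046,"hand": -1},{"x": 0,"y": 0,"z": 0,"rx": 0,"ry": 0,"rz": -0.046,"hand": -1},{"x": 0,"y": 0,"z": 0,"rx": 0,"ry": 0,"rz": -0.046,"hand": -1},{"x": 0,"y": 0,"z": 0,"rx": 0,"ry": 0,"rz": -0.046,"hand": -1},{"x": 0,"y": 0,"z": 0,"rx": 0,"ry": 0,"rz": -0.046,"hand": -1},{"x": 0,"y": 0,"z": 0,"rx": 0,"ry": 0,"rz": 0,"hand": -1}])

```text
t: 3.85
position: [0.4377, -0.1415, 0.2315]
eef_rot: [0.704, 0.711, -0.0, 0.0]
force: [-0.1, 0.4, 0.3]
opening: 0.0855
gripper_force: 0.0
```

```bash
python3 look.py w2 flask_center tray tray_handle press crank_grip_center
```

```text
3.9 [ 0.4377 -0.1415  0.2314] [ 0.78 -0.07 -0.5   1.88 -0.04  1.32  0.3 ] [ 0.6 -0.2 -1. ]
[[-6.6e-03  1.0e+00  2.0e-04]
 [ 1.0e+00  6.6e-03 -3.0e-04]
 [-3.0e-04  2.0e-04 -1.0e+00]]
[ 0.4362 -0.071   0.3754] [ 0.003 -0.278 -0.96 ]
flask_center 0.91 [211. 126. 287. 216.] 4348 249.8 169.1 ((249.27992248535156, 169.4451904296875), (79.96898651123047, 58.4813117980957), 64.17900848388672)
flask_center 0.88 [244.   1. 320.  98.] 5691 280.6 43.6 ((280.3797302246094, 43.31791687011719), (94.23168182373047, 68.42707061767578), 75.00492095947266)
```

View pics/w2.png

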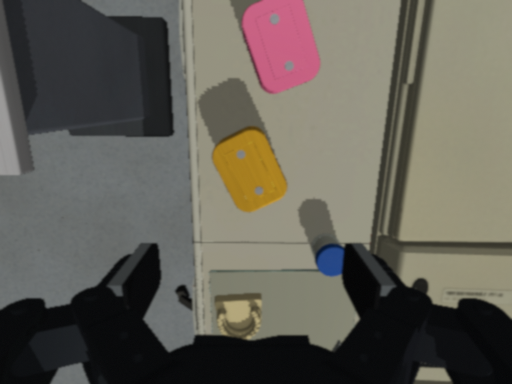

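The brass flask's top is centred at (250,169), with pins at (240,154) and (259,190). The pink decoy is at (281,43), the jar lid at (332,260) and a plaster model at (240,315).

```bash
python3 - <<'E'
from h import *
p=dict(np.load("pics/w2.npz"))
print(proj(p,[[.4377,-.1415,.2314],[.4377,-.1415,0]]))
hsv=cv2.cvtColor(p["color"],cv2.COLOR_RGB2HSV)
m=cv2.inRange(hsv,(15,120,60),(30,255,255)); n,l,s,c=cv2.connectedComponentsWithStats(m)
i=1+np.argmax(s[1:,4]); m=(l==i); ys,xs=np.nonzero(m)
for z in (.025,.0515):
    P=np.array([at(p,x,y,z)[:2] for x,y in zip(xs,ys)]); 
    print(z,P.mean(0),cv2.minAreaRect((P*1000).astype(np.float32)))
a,b=at(p,240,154,.0515),at(p,259,190,.0515); print("pins",(a+b)/2,np.degrees(np.arctan2(*(a-b)[1::-1])),np.linalg.norm(a-b))
E
```

```text
[[252.41036456 246.39607169]
 [251.46155976 162.71826107]]
0.025 [ 0.43526348 -0.14467054] ((435.4147033691406, -146.2003631591797), (67.03336334228516, 92.96928405761719), 26.288915634155273)
0.0515 [ 0.43533341 -0.13909785] ((435.47320556640625, -140.51194763183594), (61.963600158691406, 85.9379653930664), 26.288951873779297)
pins [ 0.43566099 -0.14227516  0.0515    ] 117.82493432853946 0.04446932228465639
```

Emit:
apply_moves(deltas=[{"x": 0,"y": -0.055,"z": 0,"rx": 0,"ry": 0,"rz": -0.036,"hand": -1},{"x": 0,"y": 0,"z": 0.5,"rx": 0,"ry": 0,"rz": -0.036,"hand": -1},{"x": 0,"y": 0,"z": 1,"rx": 0,"ry": 0,"rz": -0.036,"hand": -1},{"x": 0,"y": 0,"z": 1,"rx": 0,"ry": 0,"rz": -0.037,"hand": -1},{"x": 0,"y": 0,"z": 0.8,"rx": 0,"ry": 0,"rz": 0,"hand": -1},{"x": 0,"y": 0,"z": 0.6,"rx": 0,"ry": 0,"rz": 0,"hand": -1},{"x": 0,"y": 0,"z": 0.6,"rx": 0,"ry": 0,"rz": 0,"hand": -1},{"x": 0,"y": 0,"z": 0.6,"rx": 0,"ry": 0,"rz": 0,"hand": -1},{"x": 0,"y": 0,"z": 0.4,"rx": 0,"ry": 0,"rz": 0,"hand": -1},{"x": 0,"y": 0,"z": 0.12,"rx": 0,"ry": 0,"rz": 0,"hand": -1},{"x": 0,"y": 0,"z": 0,"rx": 0,"ry": 0,"rz": 0,"hand": -1},{"x": 0,"y": 0,"z": 0,"rx": 0,"ry": 0,"rz": 0,"hand": -1}])

```text
t: 5.35
position: [0.4362, -0.1418, 0.0073]
eef_rot: [0.525, 0.851, 0.0, 0.001]
force: [-0.3, 0.4, 0.6]
opening: 0.0853
gripper_force: 0.0
```

Emit:
apply_moves(deltas=[{"x": 0,"y": 0,"z": 0,"rx": 0,"ry": 0,"rz": 0,"hand": 1},{"x": 0,"y": 0,"z": 0,"rx": 0,"ry": 0,"rz": 0,"hand": 1},{"x": 0,"y": 0,"z": 0,"rx": 0,"ry": 0,"rz": 0,"hand": 1},{"x": 0,"y": 0,"z": 0,"rx": 0,"ry": 0,"rz": 0,"hand": 1},{"x": 0,"y": 0,"z": 0,"rx": 0,"ry": 0,"rz": 0,"hand": 1}])

```text
t: 5.85
position: [0.4365, -0.1419, 0.0075]
eef_rot: [0.525, 0.851, 0.0, 0.001]
force: [0.2, 0.0, 6.9]
opening: 0.0614
gripper_force: 67.0
```

Emit:
apply_moves(deltas=[{"x": 0,"y": 0,"z": -0.3,"rx": 0,"ry": 0,"rz": 0,"hand": 1},{"x": 0,"y": 0,"z": -0.7,"rx": 0,"ry": 0,"rz": 0,"hand": 1},{"x": 0,"y": 0,"z": -1,"rx": 0,"ry": 0,"rz": 0.036,"hand": 1},{"x": 0,"y": 0,"z": -1,"rx": 0,"ry": 0,"rz": 0.037,"hand": 1},{"x": 0,"y": 0,"z": -1,"rx": 0,"ry": 0,"rz": 0.037,"hand": 1},{"x": 0,"y": 0,"z": -1,"rx": 0,"ry": 0,"rz": 0.037,"hand": 1},{"x": 0,"y": 0,"z": -1,"rx": 0,"ry": 0,"rz": 0,"hand": 1},{"x": 0.4,"y": 0,"z": -1,"rx": 0,"ry": 0,"rz": 0,"hand": 1},{"x": 0.9,"y": 0.05,"z": -0.6,"rx": 0,"ry": 0,"rz": 0,"hand": 1},{"x": 0.95,"y": 0.05,"z": -0.2,"rx": 0,"ry": 0,"rz": 0,"hand": 1},{"x": 0.95,"y": 0.05,"z": 0,"rx": 0,"ry": 0,"rz": 0,"hand": 1},{"x": 0.95,"y": 0.05,"z": 0,"rx": 0,"ry": 0,"rz": 0,"hand": 1},{"x": 0.95,"y": 0.05,"z": 0,"rx": 0,"ry": 0,"rz": 0,"hand": 1},{"x": 0.95,"y": 0.05,"z": 0,"rx": 0,"ry": 0,"rz": 0,"hand": 1},{"x": 0.95,"y": 0.05,"z": 0,"rx": 0,"ry": 0,"rz": 0,"hand": 1},{"x": 0.95,"y": 0.05,"z": 0,"rx": 0,"ry": 0,"rz": 0,"hand": 1},{"x": 0.5,"y": 0,"z": 0,"rx": 0,"ry": 0,"rz": 0,"hand": 1},{"x": 0,"y": 0,"z": 0,"rx": 0,"ry": 0,"rz": 0,"hand": 1},{"x": 0,"y": 0,"z": 0,"rx": 0,"ry": 0,"rz": 0,"hand": 1}])

```text
t: 7.75
position: [0.4493, 0.1962, 0.3177]
eef_rot: [0.705, 0.709, -0.001, -0.0]
force: [-0.0, -0.6, -5.7]
opening: 0.0612
gripper_force: 67.8
```

```bash
python3 look.py w3 flask_center tray tray_handle press crank_grip_center crank plaster_model; python3 -c "
from h import *
s=telemetry.observe();print(s['opening'],s['gripper_force'])"
```

```text
7.8 [0.4498 0.1953 0.3178] [ 0.49 -0.03 -0.92  1.67 -0.02  1.5  -0.43] [ 1.1 -1.1 -5.3]
[[-0.0025  1.     -0.0017]
 [ 1.      0.0025 -0.0017]
 [-0.0017 -0.0018 -1.    ]]
[0.4486 0.2669 0.4615] [-0.   -0.28 -0.96]
flask_center 0.96 [166. 164. 339. 346.] 26492 251.6 254.0 ((251.3594207763672, 253.63458251953125), (173.08006286621094, 179.73880004882812), 0.44414442777633667)
tray 0.67 [232.  71. 312. 168.] 5353 273.4 117.3 ((273.04815673828125, 121.58778381347656), (68.19058990478516, 88.64308166503906), 9.904184341430664)
tray_handle 0.77 [236.  75. 318. 168.] 5294 273.6 117.0 ((273.16949462890625, 121.2017822265625), (68.6750717163086, 87.51250457763672), 10.68491268157959)
press 0.85 [225.   0. 432. 175.] 24072 311.1 74.9 ((327.3669738769531, 79.35969543457031), (183.9320068359375, 188.0734100341797), 8.55182933807373)
crank 0.68 [291.   1. 320.  28.] 523 305.3 11.1 ((306.6375732421875, 11.053682327270508), (24.79337501525879, 26.762937545776367), 10.007980346679688)
0.061186429813634716 67.80408661812544
```

View pics/w3.png

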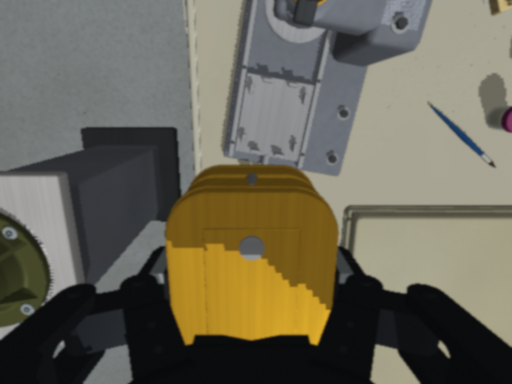

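The pulled-out tray nest spans about (236–312, 72–165), leaning about 10 degrees, and the press head with the crank is at the top near (305,11). The held flask fills the centre bottom, so I'll move on for a second view.

Emit:
apply_moves(deltas=[{"x": 0.5,"y": 0,"z": 0,"rx": 0,"ry": 0,"rz": 0.03,"hand": 1},{"x": 0.8,"y": 0.1,"z": 0,"rx": 0,"ry": 0,"rz": 0.031,"hand": 1},{"x": 0.5,"y": 0.2,"z": 0,"rx": 0,"ry": 0,"rz": 0,"hand": 1},{"x": 0,"y": 0,"z": 0,"rx": 0,"ry": 0,"rz": 0,"hand": 1},{"x": 0,"y": 0,"z": 0,"rx": 0,"ry": 0,"rz": 0,"hand": 1}])

```text
t: 8.65
position: [0.4687, 0.2659, 0.318]
eef_rot: [0.77, 0.638, -0.001, -0.0]
force: [-0.7, -0.1, -5.5]
opening: 0.0614
gripper_force: 67.7
```

```bash
python3 look.py w4 tray press crank_grip_center crank tray_handle; python3 - <<'E'
import cv2
a=cv2.imread("pics/w3.png")[50:180,215:375];b=cv2.imread("pics/w4.png")[0:200,180:450]
c=cv2.resize(a,None,fx=3.3,fy=3.3,interpolation=cv2.INTER_CUBIC)[:, :]
b=cv2.resize(b,(800,592),interpolation=cv2.INTER_CUBIC); cv2.imwrite("pics/c4.png",b)
cv2.imwrite("pics/c3.png",cv2.resize(a,(736,598),interpolation=cv2.INTER_CUBIC))
E
```

```text
8.7 [0.4688 0.2653 0.3182] [ 0.36  0.14 -1.02  1.56  0.12  1.51 -0.85] [-0.3 -0.9 -5.1]
[[ 1.879e-01  9.822e-01 -1.000e-03]
 [ 9.822e-01 -1.879e-01 -8.000e-04]
 [-1.000e-03 -8.000e-04 -1.000e+00]]
[0.4814 0.3351 0.462 ] [-0.053 -0.273 -0.96 ]
tray 0.63 [226. 128. 293. 168.] 2306 261.3 146.6 ((260.5, 147.0), (36.0, 65.0), 90.0)
press 0.97 [212.   0. 383. 206.] 21886 292.4 91.5 ((287.8481750488281, 99.318115234375), (174.17095947265625, 189.114990234375), 11.859777450561523)
press 0.33 [165. 164. 337. 345.] 26525 251.5 253.9 ((251.5, 254.0), (178.0, 173.0), 90.0)
crank 0.68 [244.   0. 287. 106.] 2255 264.4 55.3 ((264.5, 51.5), (103.0, 41.0), 90.0)
tray_handle 0.55 [229. 129. 294. 166.] 2255 261.6 146.4 ((261.0, 147.0), (36.0, 64.0), 90.0)
```

View pics/c4.png

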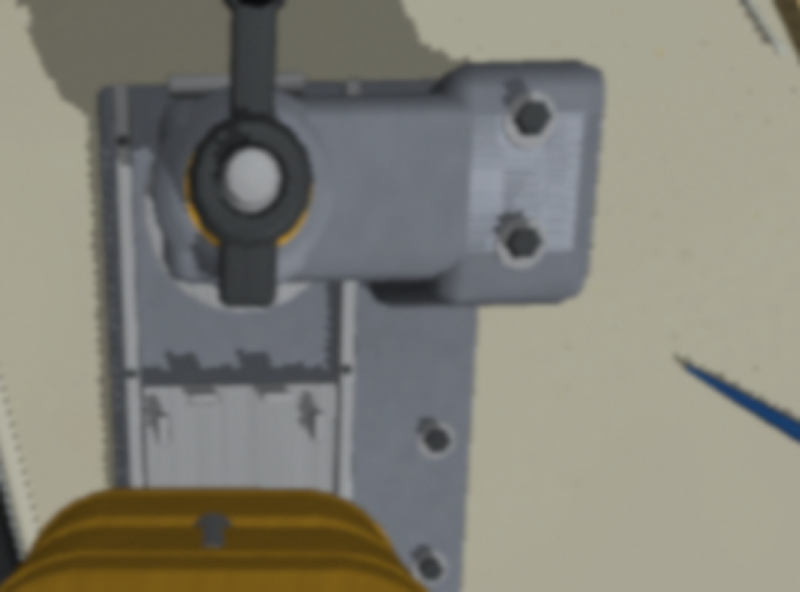

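View pics/c3.png

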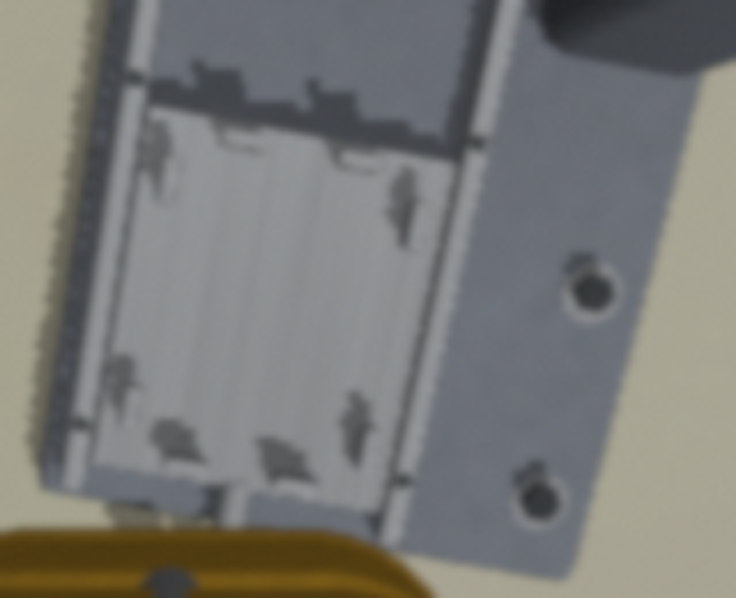

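c4 shows the spindle top at (252,180), with the crank arm pointing up to the grip just past (253,0). c3 shows the tray plate corners at about (150,105), (455,160), (382,512) and (95,465).

```bash
python3 - <<'E'
from h import *
p3=dict(np.load("pics/w3.npz"));p4=dict(np.load("pics/w4.npz"))
c4=lambda x,y,z:at(p4,180+x/2.963,y/2.96,z)
c3=lambda x,y,z:at(p3,215+x/4.6,50+y/4.6,z)
S=c4(252,180,.184);H=c4(250,180,.166);print("spindle",S,H)
print("grip bottom/top",c4(253,0,.166),c4(253,-0,.217))
Q=[c3(*q,.023) for q in [(150,105),(455,160),(382,512),(95,465)]]
for q in Q: print(q)
c=np.mean(Q,0);print("tray c",c,[np.linalg.norm(Q[i]-Q[(i+1)%4]).round(4) for i in range(4)])
def ang(a,b): d=(b-a); return np.degrees(np.arctan2(d[1],d[0])).round(2)
print("left,right",ang(Q[3],Q[0]),ang(Q[2],Q[1]),"top,bot",ang(Q[0],Q[1]),ang(Q[3],Q[2]))
# base plate edges (z=.014)
print("base R",ang(c3(572,575,.014),c3(700,85,.014)), "base bottom",ang(c3(45,485,.014),c3(560,578,.014)))
print("railR",ang(c3(395,540,.023),c3(500,60,.023)),"railL",ang(c3(75,480,.023),c3(145,40,.023)))
print("base corner BL,BR", c3(45,485,.014),c3(568,578,.014))
print("c4 baseR",ang(c4(462,590,.014),c4(477,305,.014)),"railR",ang(c4(345,480,.023),c4(350,285,.023)),"L",ang(c4(122,480,.02),c4(118,100,.02)),"head R",ang(c4(457,300,.15),c4(600,65,.15)))
print("tray top edge c4",c4(140,380,.023),c4(338,380,.023))
u=(S-c);print("c->S",u,np.hypot(*u[:2]),np.degrees(np.arctan2(u[1],u[0])))
E
```

```text
spindle [0.49900108 0.36647546 0.184     ] [0.49955209 0.3686197  0.166     ]
grip bottom/top [0.50875212 0.41546107 0.166     ] [0.50403441 0.40161382 0.217     ]
[0.44311133 0.30526859 0.023     ]
[0.53237321 0.29058914 0.023     ]
[0.51592463 0.18631337 0.023     ]
[0.42617572 0.20064911 0.023     ]
tray c [0.47939622 0.24570505 0.023     ] [np.float64(0.0905), np.float64(0.1056), np.float64(0.0909), np.float64(0.106)]
left,right 80.8 81.04 top,bot -9.34 -9.08
base R 80.34 base bottom -10.07
railR 80.62 railL 80.26
base corner BL,BR [0.4097521  0.19284071 0.014     ] [0.57853402 0.16332787 0.014     ]
c4 baseR 80.75 railR 80.13 L 78.28 head R 50.04
tray top edge c4 [0.44193073 0.30824738 0.023     ] [0.5338357  0.29076625 0.023     ]
c->S [0.01960486 0.12077041 0.161     ] 0.12235130512100768 80.77951315596856
```

```bash
python3 - <<'E'
from h import *
p=dict(np.load("pics/w4.npz"))
s=telemetry.observe(); M=R.from_quat(s["eef_rot"]).as_matrix(); T=s["position"]
P=lambda x,y,z: proj(p,T+M@np.array([x,y,z]))[0].round(1)
print("front bottom edge",[P(.042,0,.0073-d) for d in (0,.002)],"front top",P(.042,0,-.044),P(.042,0,-.0455))
print("widest top L/R",P(0,-.031,-.044),P(0,.031,-.044), P(-.03,-.031,-.044),P(-.03,.031,-.044))
m=cv2.inRange(cv2.cvtColor(p["color"],cv2.COLOR_RGB2HSV),(12,120,40),(32,255,255))
n,l,st,c=cv2.connectedComponentsWithStats(m); i=1+np.argmax(st[1:,4]); print(st[i])
m=(l==i)
for col in (225,240,262,280): print(col,np.nonzero(m[:,col])[0][:2])
for r in (240,260,280,300): x=np.nonzero(m[r])[0]; print(r,x.min(),x.max())
g=p["color"].astype(int).sum(2)
print([int(v) for v in g[158:235,275]])
E
```

```text
front bottom edge [array([253. , 163.8]), array([253. , 164.6])] front top [253.7 192.5] [253.7 193.8]
widest top L/R [170.3 300.2] [336.1 300.6] [175.6 364.8] [330.3 365.2]
[  165   165   173   181 26091]
225 [166 167]
240 [166 167]
262 [166 167]
280 [166 167]
240 165 337
260 167 335
280 168 335
300 169 333
[426, 423, 422, 423, 423, 415, 369, 273, 205, 177, 162, 159, 162, 159, 163, 169, 196, 218, 221, 210, 180, 161, 157, 157, 158, 158, 162, 173, 187, 194, 178, 164, 162, 174, 198, 223, 234, 236, 235, 232, 234, 234, 235, 234, 234, 232, 233, 233, 233, 235, 234, 234, 233, 234, 232, 231, 232, 233, 235, 233, 233, 233, 231, 231, 231, 233, 234, 231, 231, 223, 219, 229, 232, 227, 226, 226, 228]
```

Emit:
apply_moves(deltas=[{"x": -0.22,"y": 0.18,"z": 0.3,"rx": 0,"ry": 0,"rz": 0,"hand": 1},{"x": -0.21,"y": 0.17,"z": 0.9,"rx": 0,"ry": 0,"rz": 0,"hand": 1},{"x": 0,"y": 0,"z": 1,"rx": 0,"ry": 0,"rz": -0.0085,"hand": 1},{"x": 0,"y": 0,"z": 1,"rx": 0,"ry": 0,"rz": 0,"hand": 1},{"x": 0,"y": 0,"z": 1,"rx": 0,"ry": 0,"rz": 0,"hand": 1},{"x": 0,"y": 0,"z": 0.5,"rx": 0,"ry": 0,"rz": 0,"hand": 1},{"x": 0,"y": 0,"z": 0,"rx": 0,"ry": 0,"rz": 0,"hand": 1},{"x": 0,"y": 0,"z": 0,"rx": 0,"ry": 0,"rz": 0,"hand": 1}])

```text
t: 9.75
position: [0.4797, 0.246, 0.1306]
eef_rot: [0.762, 0.647, -0.0, -0.0]
force: [0.6, 0.6, -5.4]
opening: 0.0614
gripper_force: 68.1
```

```bash
python3 look.py w5; python3 - <<'E'
import cv2
b=cv2.imread("pics/w5.png")[0:200,120:390]
cv2.imwrite("pics/c5.png",cv2.resize(b,(800,592),interpolation=cv2.INTER_CUBIC))
E
```

```text
9.8 [0.4804 0.2467 0.1316] [ 0.33  0.29 -0.97  1.82  0.26  1.16 -0.89] [ 1.   0.1 -5.3]
[[ 1.616e-01  9.869e-01  1.900e-03]
 [ 9.869e-01 -1.616e-01  7.000e-04]
 [ 1.000e-03  1.800e-03 -1.000e+00]]
[0.4904 0.3155 0.2745] [-0.045 -0.274 -0.961]
```

View pics/c5.png

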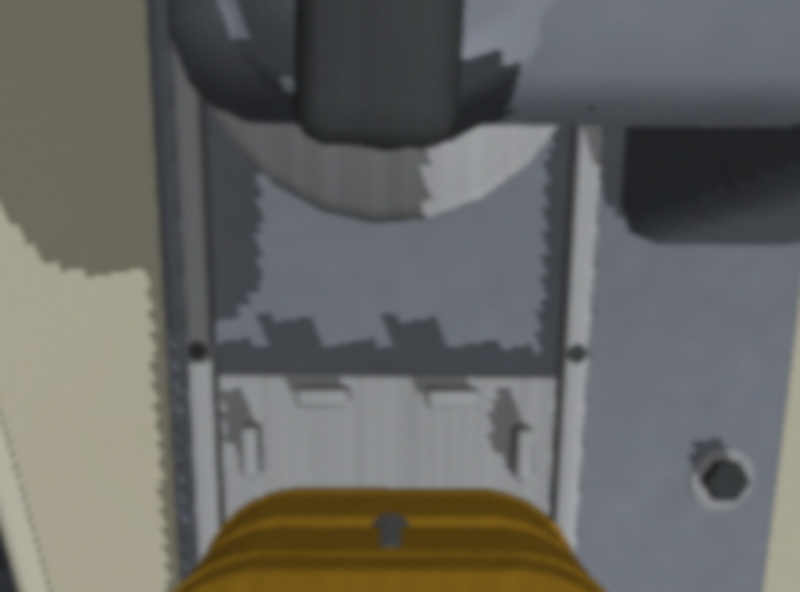

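Close up, the nest lips show: side lips at x≈243–262 and 513–533, front lips with inner edges at y≈405, and the flask pin at (391,530).

```bash
python3 - <<'E'
from h import *
p=dict(np.load("pics/w5.npz"));s=telemetry.observe();T=s["position"];M=R.from_quat(s["eef_rot"]).as_matrix()
c5=lambda x,y,z:at(p,120+x/2.963,y/2.96,z)
tl=lambda q:(M.T@(q-T))[:2].round(4)*1000
for n,q in [("L in",c5(262,450,.023)),("R in",c5(513,450,.023)),("L out",c5(243,450,.033)),("R out",c5(533,450,.033)),("front in L",c5(322,405,.033)),("front in R",c5(452,405,.033)),("front lip outer z23",c5(452,388,.023)),("plate TL",c5(217,376,.023)),("plate TR",c5(558,376,.023)),("railL",c5(218,480,.023)),("railR",c5(556,480,.023)),("screw L",c5(197,350,.023)),("screw R",c5(576,353,.023))]: print(n,q.round(4),tl(q))
g=cv2.cvtColor(p["color"],cv2.COLOR_RGB2GRAY)
print(g[150,195:215],g[150,288:306]);print(g[124:146,272])
m=cv2.inRange(cv2.cvtColor(p["color"],cv2.COLOR_RGB2HSV),(12,120,30),(32,255,255))
for r in (260,280,300):
    x=np.nonzero(m[r])[0]; print(r,x.min(),x.max())
print(proj(p,[T+M@np.array([0,a,-.044]) for a in(-.031,.031)]))
E
```

```text
L in [0.4499 0.2834 0.023 ] [ 31.2 -36.3]
R in [0.5184 0.2722 0.023 ] [31.2 33.2]
L out [0.4465 0.2855 0.033 ] [ 32.8 -39.9]
R out [0.5225 0.273  0.033 ] [32.7 37.1]
front in L [0.4694 0.2937 0.033 ] [ 44.6 -18.7]
front in R [0.503  0.2882 0.033 ] [44.6 15.4]
front lip outer z23 [0.5041 0.2916 0.023 ] [48.1 16. ]
plate TL [0.4419 0.3051 0.023 ] [ 51.3 -47.6]
plate TR [0.5329 0.2901 0.023 ] [51.3 44.6]
railL [0.4361 0.2772 0.023 ] [ 22.8 -48.9]
railR [0.5292 0.2619 0.023 ] [22.8 45.5]
screw L [0.4381 0.3126 0.023 ] [ 58.2 -52.7]
screw R [0.5383 0.2954 0.023 ] [57.3 49.1]
[116 129 130 125 112 100 107 126 140 145 140 122 106 111 126 135 138 140
 140 141] [ 91  90  89  83  71  68  89 118 137 144 143 139 138 140 139 139 137 127]
[ 69  69  73  83  88  86  80  89 118 141 147 146 142 139 140 141 142 142
 142 142 141 142]
260 167 335
280 168 335
300 169 333
[[170.72727827 298.48206676]
 [337.60991935 298.58112651]]
```

Emit:
apply_moves(deltas=[{"x": -0.01,"y": -0.015,"z": 0.3,"rx": 0,"ry": 0,"rz": 0,"hand": 1},{"x": 0,"y": 0,"z": 0.5,"rx": 0,"ry": 0,"rz": 0,"hand": 1},{"x": 0,"y": 0,"z": 0.5,"rx": 0,"ry": 0,"rz": 0,"hand": 1},{"x": 0,"y": 0,"z": 0.5,"rx": 0,"ry": 0,"rz": 0,"hand": 1},{"x": 0,"y": 0,"z": 0.3,"rx": 0,"ry": 0,"rz": 0,"hand": 1},{"x": 0,"y": 0,"z": 0.1,"rx": 0,"ry": 0,"rz": 0,"hand": 1},{"x": 0,"y": 0,"z": 0.1,"rx": 0,"ry": 0,"rz": 0,"hand": 1},{"x": 0,"y": 0,"z": 0,"rx": 0,"ry": 0,"rz": 0,"hand": 1},{"x": 0,"y": 0,"z": 0,"rx": 0,"ry": 0,"rz": 0,"hand": 1}])

```text
t: 10.7
position: [0.4793, 0.2467, 0.0392]
eef_rot: [0.762, 0.648, 0.001, 0.0]
force: [-0.3, -0.3, -5.9]
opening: 0.0611
gripper_force: 68.2
```

Emit:
apply_moves(deltas=[{"x": 0,"y": 0,"z": 0.08,"rx": 0,"ry": 0,"rz": 0,"hand": 1},{"x": 0,"y": 0,"z": 0.06,"rx": 0,"ry": 0,"rz": 0,"hand": 1},{"x": 0,"y": 0,"z": 0.05,"rx": 0,"ry": 0,"rz": 0,"hand": 1},{"x": 0,"y": 0,"z": 0,"rx": 0,"ry": 0,"rz": 0,"hand": 1}])

```text
t: 11.1
position: [0.4787, 0.2464, 0.0308]
eef_rot: [0.762, 0.648, -0.0, 0.0]
force: [0.4, 0.2, -5.0]
opening: 0.0611
gripper_force: 68.4
```

Emit:
apply_moves(deltas=[{"x": 0,"y": 0,"z": 0.03,"rx": 0,"ry": 0,"rz": 0,"hand": 1},{"x": 0,"y": 0,"z": 0,"rx": 0,"ry": 0,"rz": 0,"hand": 1}])

```text
t: 11.3
position: [0.4787, 0.2464, 0.0306]
eef_rot: [0.762, 0.648, -0.0, 0.0]
force: [-3.3, -2.2, 5.5]
opening: 0.0614
gripper_force: 69.1
```

Emit:
apply_moves(deltas=[{"x": 0,"y": 0,"z": 0,"rx": 0,"ry": 0,"rz": 0,"hand": -1},{"x": 0,"y": 0,"z": 0,"rx": 0,"ry": 0,"rz": 0,"hand": -1},{"x": 0,"y": 0,"z": 0,"rx": 0,"ry": 0,"rz": 0,"hand": -1},{"x": 0,"y": 0,"z": 0,"rx": 0,"ry": 0,"rz": 0,"hand": -1}])

```text
t: 11.7
position: [0.4789, 0.2465, 0.0298]
eef_rot: [0.762, 0.648, 0.0, 0.0]
force: [0.1, -0.3, 0.1]
opening: 0.0856
gripper_force: 0.0
```

Emit:
apply_moves(deltas=[{"x": 0,"y": 0,"z": -0.3,"rx": 0,"ry": 0,"rz": 0,"hand": -1},{"x": 0,"y": 0,"z": -0.7,"rx": 0,"ry": 0,"rz": 0,"hand": -1},{"x": 0,"y": 0,"z": -1,"rx": 0,"ry": 0,"rz": 0,"hand": -1},{"x": -0.25,"y": 0,"z": -0.6,"rx": 0,"ry": 0,"rz": 0,"hand": -1},{"x": -0.9,"y": 0,"z": -0.2,"rx": 0,"ry": 0,"rz": 0,"hand": -1},{"x": -0.9,"y": 0,"z": 0,"rx": 0,"ry": 0,"rz": 0,"hand": -1},{"x": -0.9,"y": 0,"z": 0,"rx": 0,"ry": 0,"rz": 0,"hand": -1},{"x": 0,"y": 0,"z": 0,"rx": 0,"ry": 0,"rz": 0,"hand": -1},{"x": 0,"y": 0,"z": 0,"rx": 0,"ry": 0,"rz": 0,"hand": -1}])

```text
t: 12.6
position: [0.46, 0.1293, 0.1424]
eef_rot: [0.763, 0.647, 0.0, 0.001]
force: [-0.4, 0.9, -0.4]
opening: 0.0853
gripper_force: 0.0
```

```bash
python3 look.py w6 flask_center tray_handle; python3 - <<'E'
from h import *
p=dict(np.load("pics/w6.npz"));s=telemetry.observe();T=s["position"];M=R.from_quat(s["eef_rot"]).as_matrix()
print("predict handle top",proj(p,[[.4603,.1292,.062]]), "flask top",proj(p,[[.4787,.2464,.0745]]))
g=cv2.cvtColor(p["color"],cv2.COLOR_RGB2GRAY)
m=(g<60).astype(np.uint8); n,l,st,c=cv2.connectedComponentsWithStats(m)
for i in range(1,n):
    if 60<st[i,4]<6000: print(st[i],c[i].round(1), (M.T@(at(p,*c[i],.062)-T)).round(4))
h=cv2.inRange(cv2.cvtColor(p["color"],cv2.COLOR_RGB2HSV),(12,120,40),(32,255,255))
n,l,st,c=cv2.connectedComponentsWithStats(h);i=1+np.argmax(st[1:,4]);print("brass",st[i],c[i])
E
```

```text
12.65 [0.46   0.1306 0.1424] [ 0.61  0.08 -0.97  1.95  0.08  1.14 -0.55] [ 0.   0.5 -0.2]
[[ 1.609e-01  9.870e-01  1.300e-03]
 [ 9.870e-01 -1.609e-01  2.000e-04]
 [ 4.000e-04  1.300e-03 -1.000e+00]]
[0.4706 0.1989 0.2864] [-0.043 -0.275 -0.96 ]
flask_center 0.88 [239. 271. 329. 350.] 4352 276.8 309.2 ((283.53155517578125, 306.45068359375), (90.76171112060547, 72.18016052246094), 6.009006023406982)
flask_center 0.75 [199.   0. 301.  98.] 8967 250.4 45.2 ((250.0, 48.0), (96.0, 100.0), 90.0)
tray_handle 0.83 [190.   0. 313. 211.] 5413 250.1 98.0 ((250.99996948242188, 104.49998474121094), (121.99998474121094, 208.99996948242188), 0.0)
predict handle top [[252.00465128 199.32452801]] flask top [[250.69743636  22.03785656]]
[173   0   6  21  71] [174.7   9.2] [ 0.1269 -0.0487  0.0802]
[367   0  15  15 175] [374.2   6.8] [0.1277 0.0803 0.0803]
[358  89  15  13 128] [364.8  95. ] [0.0733 0.0796 0.0802]
[238 175  23  34 620] [249.  191.8] [ 0.0037 -0.0014  0.0801]
[ 240  271   76   54 1349] [268.5 291.6] [-0.0833  0.0144  0.0801]
brass [ 200    0  101   96 8765] [249.62738163  44.86891044]
```

Emit:
apply_moves(deltas=[{"x": 0,"y": -0.02,"z": 0.4,"rx": 0,"ry": 0,"rz": 0,"hand": -1},{"x": 0,"y": 0,"z": 0.8,"rx": 0,"ry": 0,"rz": 0,"hand": -1},{"x": 0,"y": 0,"z": 0.8,"rx": 0,"ry": 0,"rz": 0,"hand": -1},{"x": 0,"y": 0,"z": 0.5,"rx": 0,"ry": 0,"rz": 0,"hand": -1},{"x": 0,"y": 0,"z": 0.23,"rx": 0,"ry": 0,"rz": 0,"hand": -1},{"x": 0,"y": 0,"z": 0,"rx": 0,"ry": 0,"rz": 0,"hand": 1},{"x": 0,"y": 0,"z": 0,"rx": 0,"ry": 0,"rz": 0,"hand": 1},{"x": 0,"y": 0,"z": 0,"rx": 0,"ry": 0,"rz": 0,"hand": 1},{"x": 0,"y": 0,"z": 0,"rx": 0,"ry": 0,"rz": 0,"hand": 1},{"x": 0,"y": 0,"z": 0,"rx": 0,"ry": 0,"rz": 0,"hand": 1},{"x": 0,"y": 0,"z": 0,"rx": 0,"ry": 0,"rz": 0,"hand": 1},{"x": 0,"y": 0,"z": 0,"rx": 0,"ry": 0,"rz": 0,"hand": 1}])

```text
t: 13.95
position: [0.4588, 0.1301, 0.0335]
eef_rot: [0.762, 0.648, -0.0, 0.0]
force: [-3.3, -0.5, 7.0]
opening: 0.0151
gripper_force: 58.4
```

Emit:
apply_moves(deltas=[{"x": 0.1,"y": 0,"z": 0,"rx": 0,"ry": 0,"rz": 0,"hand": 1},{"x": 0.2,"y": 0,"z": 0,"rx": 0,"ry": 0,"rz": 0,"hand": 1},{"x": 0.3,"y": 0,"z": 0,"rx": 0,"ry": 0,"rz": 0,"hand": 1},{"x": 0.3,"y": 0,"z": 0,"rx": 0,"ry": 0,"rz": 0,"hand": 1},{"x": 0.3,"y": 0,"z": 0,"rx": 0,"ry": 0,"rz": 0,"hand": 1},{"x": 0.3,"y": 0,"z": 0,"rx": 0,"ry": 0,"rz": 0,"hand": 1}])

```text
t: 14.55
position: [0.4689, 0.1883, 0.0335]
eef_rot: [0.762, 0.647, -0.001, 0.001]
force: [-2.6, -2.8, 8.4]
opening: 0.0149
gripper_force: 58.4
```

Emit:
apply_moves(deltas=[{"x": 0.3,"y": 0,"z": 0,"rx": 0,"ry": 0,"rz": 0,"hand": 1},{"x": 0.3,"y": 0,"z": 0,"rx": 0,"ry": 0,"rz": 0,"hand": 1},{"x": 0.3,"y": 0,"z": 0,"rx": 0,"ry": 0,"rz": 0,"hand": 1},{"x": 0.2,"y": 0,"z": 0,"rx": 0,"ry": 0,"rz": 0,"hand": 1},{"x": 0.1,"y": 0,"z": 0,"rx": 0,"ry": 0,"rz": 0,"hand": 1},{"x": 0,"y": 0,"z": 0,"rx": 0,"ry": 0,"rz": 0,"hand": 1}])

```text
t: 15.15
position: [0.4772, 0.2372, 0.0335]
eef_rot: [0.762, 0.648, 0.001, 0.0]
force: [-0.5, -0.7, 4.7]
opening: 0.0152
gripper_force: 58.8
```

Emit:
apply_moves(deltas=[{"x": 0.1,"y": 0,"z": 0,"rx": 0,"ry": 0,"rz": 0,"hand": 1},{"x": 0.1,"y": 0,"z": 0,"rx": 0,"ry": 0,"rz": 0,"hand": 1},{"x": 0.05,"y": 0,"z": 0,"rx": 0,"ry": 0,"rz": 0,"hand": 1},{"x": 0.05,"y": 0,"z": 0,"rx": 0,"ry": 0,"rz": 0,"hand": 1}])

```text
t: 15.55
position: [0.479, 0.2476, 0.0335]
eef_rot: [0.762, 0.647, -0.0, 0.001]
force: [-1.2, -3.3, 7.2]
opening: 0.0151
gripper_force: 59.1
```

Emit:
apply_moves(deltas=[{"x": 0.04,"y": 0,"z": 0,"rx": 0,"ry": 0,"rz": 0,"hand": 1},{"x": 0.04,"y": 0,"z": 0,"rx": 0,"ry": 0,"rz": 0,"hand": 1}])

```text
t: 15.75
position: [0.4795, 0.2506, 0.0335]
eef_rot: [0.762, 0.647, -0.0, 0.001]
force: [-1.4, -3.0, 6.8]
opening: 0.0154
gripper_force: 59.1
```

Emit:
apply_moves(deltas=[{"x": 0.04,"y": 0,"z": 0,"rx": 0,"ry": 0,"rz": 0,"hand": 1},{"x": 0.03,"y": 0,"z": 0,"rx": 0,"ry": 0,"rz": 0,"hand": 1}])

```text
t: 15.95
position: [0.4797, 0.252, 0.0335]
eef_rot: [0.762, 0.647, -0.001, 0.002]
force: [-3.3, -9.0, 11.6]
opening: 0.0151
gripper_force: 59.7
```

Emit:
apply_moves(deltas=[{"x": 0.03,"y": 0,"z": 0,"rx": 0,"ry": 0,"rz": 0,"hand": 1},{"x": 0.02,"y": 0,"z": 0,"rx": 0,"ry": 0,"rz": 0,"hand": 1}])

```text
t: 16.15
position: [0.4797, 0.2519, 0.0334]
eef_rot: [0.763, 0.647, -0.003, 0.003]
force: [-5.4, -12.9, 16.1]
opening: 0.015
gripper_force: 60.1
```

Emit:
apply_moves(deltas=[{"x": 0,"y": 0,"z": 0,"rx": 0,"ry": 0,"rz": 0,"hand": -1},{"x": 0,"y": 0,"z": 0,"rx": 0,"ry": 0,"rz": 0,"hand": -1},{"x": 0,"y": 0,"z": 0,"rx": 0,"ry": 0,"rz": 0,"hand": -1},{"x": -0.2,"y": 0,"z": -0.3,"rx": 0,"ry": 0,"rz": 0,"hand": -1},{"x": -0.2,"y": 0,"z": -0.8,"rx": 0,"ry": 0,"rz": 0,"hand": -1},{"x": 0,"y": 0,"z": -1,"rx": 0,"ry": 0,"rz": 0,"hand": -1},{"x": 0,"y": 0,"z": -1,"rx": 0,"ry": 0,"rz": 0,"hand": -1},{"x": 0,"y": 0,"z": -1,"rx": 0,"ry": 0,"rz": 0,"hand": -1},{"x": 0,"y": 0,"z": -1,"rx": 0,"ry": 0,"rz": 0,"hand": -1},{"x": 0,"y": 0,"z": -1,"rx": 0,"ry": 0,"rz": 0,"hand": -1},{"x": 0.4,"y": 0.03,"z": -0.4,"rx": 0,"ry": 0,"rz": 0,"hand": -1},{"x": 0.8,"y": 0,"z": 0,"rx": 0,"ry": 0,"rz": 0,"hand": -1},{"x": 0.4,"y": 0,"z": 0,"rx": 0,"ry": 0,"rz": 0,"hand": -1},{"x": 0,"y": 0,"z": 0,"rx": 0,"ry": 0,"rz": 0,"hand": -1},{"x": 0,"y": 0,"z": 0,"rx": 0,"ry": 0,"rz": 0,"hand": -1}])

```text
t: 17.65
position: [0.488, 0.3032, 0.2926]
eef_rot: [0.762, 0.648, -0.0, 0.0]
force: [0.3, 0.9, -0.3]
opening: 0.085
gripper_force: 0.0
```

```bash
python3 look.py w7 crank_grip_center crank; python3 - <<'E'
from h import *
p=dict(np.load("pics/w7.npz"));s=telemetry.observe();T=s["position"];M=R.from_quat(s["eef_rot"]).as_matrix()
for G in ([.5095,.4225,.217],[.4990,.368,.184],[.4795,.252,.062]):print(G,proj(p,[G]),(M.T@(np.array(G)-T)).round(4))
g=cv2.cvtColor(p["color"],cv2.COLOR_RGB2GRAY)
m=(g<45).astype(np.uint8); n,l,st,c=cv2.connectedComponentsWithStats(m)
for i in range(1,n):
    if 100<st[i,4]<8000: print(st[i],c[i].round(1), at(p,*c[i],.217).round(4))
E
```

```text
17.7 [0.4883 0.3025 0.2925] [ 0.26  0.27 -1.03  1.52  0.23  1.48 -0.94] [-0.1  0.5  0.1]
[[ 1.614e-01  9.869e-01 -1.000e-04]
 [ 9.869e-01 -1.614e-01 -1.100e-03]
 [-1.100e-03  1.000e-04 -1.000e+00]]
[0.4986 0.3728 0.4365] [-0.044 -0.275 -0.96 ]
crank_grip_center 0.65 [239.   6. 275.  49.] 1165 256.5 26.4 ((256.5, 27.0), (42.0, 33.0), 90.0)
crank 0.75 [231.   4. 278. 152.] 3433 254.5 76.7 ((253.5, 77.5), (145.0, 43.0), 90.0)
[0.5095, 0.4225, 0.217] [[255.29827396  20.37768893]] [0.1222 0.001  0.0754]
[0.499, 0.368, 0.184] [[252.39605215 109.3259389 ]] [ 0.0668 -0.0005  0.1084]
[0.4795, 0.252, 0.062] [[251.32528652 202.74802368]] [-0.0507 -0.001   0.2306]
[ 240    5   33   46 1146] [255.9  27.4] [0.5093 0.4184 0.217 ]
[231  82  36  44 325] [244.3  96.7] [0.4949 0.3777 0.217 ]
[481 150  16  22 105] [485.5 159.2] [0.6591 0.3075 0.217 ]
[  44  173  141   89 4267] [128.5 208.7] [0.3953 0.3122 0.217 ]
[245 188  13  21 225] [250.8 198. ] [0.4876 0.3057 0.217 ]
[  0 249  38  28 325] [ 17.3 265.3] [0.2949 0.2801 0.217 ]
```

View pics/w7.png

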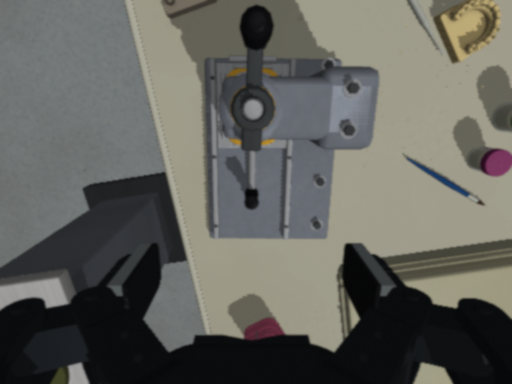

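The flask is home under the platen. The tray handle is at (251,198), the spindle top at (253,108) and the crank grip's cap at about (256,22), all close to the predicted positions.

Emit:
apply_moves(deltas=[{"x": 0.5,"y": 0.03,"z": 0,"rx": 0,"ry": 0,"rz": 0,"hand": -1},{"x": 0.9,"y": 0,"z": 0,"rx": 0,"ry": 0,"rz": 0,"hand": -1},{"x": 0.9,"y": 0,"z": 0,"rx": 0,"ry": 0,"rz": 0,"hand": -1},{"x": 0.5,"y": 0,"z": 0.2,"rx": 0,"ry": 0,"rz": 0,"hand": -1},{"x": 0.25,"y": 0,"z": 0.6,"rx": 0,"ry": 0,"rz": 0,"hand": -1},{"x": 0,"y": 0,"z": 0.8,"rx": 0,"ry": 0,"rz": 0,"hand": -1},{"x": 0,"y": 0,"z": 0.7,"rx": 0,"ry": 0,"rz": 0,"hand": -1},{"x": 0,"y": 0,"z": 0.4,"rx": 0,"ry": 0,"rz": 0,"hand": -1},{"x": 0,"y": 0,"z": 0.16,"rx": 0,"ry": 0,"rz": 0,"hand": -1},{"x": 0,"y": 0,"z": 0,"rx": 0,"ry": 0,"rz": 0,"hand": -1},{"x": 0,"y": 0,"z": 0,"rx": 0,"ry": 0,"rz": 0,"hand": -1}])

```text
t: 18.9
position: [0.5099, 0.4241, 0.1796]
eef_rot: [0.762, 0.647, 0.001, 0.0]
force: [0.1, -0.2, -0.4]
opening: 0.0855
gripper_force: 0.0
```

Emit:
apply_moves(deltas=[{"x": 0,"y": 0,"z": 0,"rx": 0,"ry": 0,"rz": 0,"hand": 1},{"x": 0,"y": 0,"z": 0,"rx": 0,"ry": 0,"rz": 0,"hand": 1},{"x": 0,"y": 0,"z": 0,"rx": 0,"ry": 0,"rz": 0,"hand": 1},{"x": 0,"y": 0,"z": 0,"rx": 0,"ry": 0,"rz": 0,"hand": 1},{"x": 0,"y": 0,"z": 0,"rx": 0,"ry": 0,"rz": 0,"hand": 1},{"x": 0,"y": 0,"z": 0,"rx": 0,"ry": 0,"rz": 0,"hand": 1},{"x": 0,"y": 0,"z": 0,"rx": 0,"ry": 0,"rz": 0,"hand": 1}])

```text
t: 19.6
position: [0.5104, 0.4237, 0.1787]
eef_rot: [0.762, 0.647, 0.001, 0.0]
force: [4.7, -0.2, 2.6]
opening: 0.0209
gripper_force: 58.8
```

```bash
python3 - <<'E'
from h import *
s=telemetry.observe(); print(s["t"],s["position"],s["opening"],s["force"],s["joint_positions"].round(2))
d=s["position"][:2]-np.array([.499,.368]); print(np.hypot(*d),80.7-np.degrees(np.arctan2(d[1],d[0])))
for st in (10,):
    for f in range(0,360,st):
        a,b=np.radians([f,f+st]); print(f,round(55/40*(np.cos(b)-np.cos(a)),3),round(55/40*(np.sin(b)-np.sin(a)),3))
E
```

```text
19.6 [0.51043687 0.42368977 0.17869423] 0.02085682277977752 [ 4.74798378 -0.2082939   2.64838355] [-0.06  0.55 -0.95  1.46  0.45  1.36 -1.2 ]
0.056852022678864904 2.3053317490569896
0 -0.021 0.239
10 -0.062 0.232
20 -0.101 0.217
30 -0.137 0.196
40 -0.169 0.169
50 -0.196 0.137
60 -0.217 0.101
70 -0.232 0.062
80 -0.239 0.021
90 -0.239 -0.021
100 -0.232 -0.062
110 -0.217 -0.101
120 -0.196 -0.137
130 -0.169 -0.169
140 -0.137 -0.196
150 -0.101 -0.217
160 -0.062 -0.232
170 -0.021 -0.239
180 0.021 -0.239
190 0.062 -0.232
200 0.101 -0.217
210 0.137 -0.196
220 0.169 -0.169
230 0.196 -0.137
240 0.217 -0.101
250 0.232 -0.062
260 0.239 -0.021
270 0.239 0.021
280 0.232 0.062
290 0.217 0.101
300 0.196 0.137
310 0.169 0.169
320 0.137 0.196
330 0.101 0.217
340 0.062 0.232
350 0.021 0.239
```

Emit:
apply_moves(deltas=[{"x": -0.02,"y": 0.191,"z": 0,"rx": 0,"ry": 0,"rz": 0,"hand": 1},{"x": -0.062,"y": 0.232,"z": 0,"rx": 0,"ry": 0,"rz": 0,"hand": 1},{"x": -0.101,"y": 0.217,"z": 0,"rx": 0,"ry": 0,"rz": 0,"hand": 1},{"x": -0.137,"y": 0.196,"z": 0,"rx": 0,"ry": 0,"rz": 0,"hand": 1}])

```text
t: 20.0
position: [0.5346, 0.4123, 0.1787]
eef_rot: [0.759, 0.65, 0.0, -0.005]
force: [-5.8, 10.8, 2.4]
opening: 0.0211
gripper_force: 59.1
```

```bash
cat > f.py <<'E'
from h import *
s=telemetry.observe(); M=R.from_quat(s["eef_rot"]).as_matrix()
X=np.array([.1614,.9869]);Y=np.array([.9869,-.1614])
d=s["position"][:2]-np.array([.4993,.3697]); px,py=d@X,d@Y; ph=np.arctan2(py,px)
F=s["force"][:2]; fx,fy=F@X,F@Y
print("t",s["t"],"r",np.hypot(px,py).round(4),"phi",np.degrees(ph).round(1),"drag",(fx*np.sin(ph)-fy*np.cos(ph)).round(2),"rad",(fx*np.cos(ph)+fy*np.sin(ph)).round(2),"fz",s["force"][2].round(1),"op",s["opening"].round(4),s["position"].round(4))
E
python3 f.py
```

```text
Traceback (most recent call last):
  File "f.py", line 6, in <module>
    print("t",s["t"],"r",np.hypot(px,py).round(4),"phi",np.degrees(ph).round(1),"drag",(fx*np.sin(ph)-fy*np.cos(ph)).round(2),"rad",(fx*np.cos(ph)+fy*np.sin(ph)).round(2),"fz",s["force"][2].round(1),"op",s["opening"].round(4),s["position"].round(4))
                                                                                                                                                                                                            ^^^^^^^^^^^^^^^^^^
AttributeError: 'float' object has no attribute 'round'
```

Emit:
apply_moves(deltas=[{"x": -0.169,"y": 0.169,"z": 0,"rx": 0,"ry": 0,"rz": 0,"hand": 1},{"x": -0.196,"y": 0.137,"z": 0,"rx": 0,"ry": 0,"rz": 0,"hand": 1},{"x": -0.217,"y": 0.101,"z": 0,"rx": 0,"ry": 0,"rz": 0,"hand": 1},{"x": -0.232,"y": 0.062,"z": 0,"rx": 0,"ry": 0,"rz": 0,"hand": 1},{"x": -0.239,"y": 0.021,"z": 0,"rx": 0,"ry": 0,"rz": 0,"hand": 1}])

```text
t: 20.5
position: [0.5546, 0.3657, 0.1789]
eef_rot: [0.761, 0.649, 0.005, -0.002]
force: [8.5, 10.5, -2.6]
opening: 0.0212
gripper_force: 59.0
```

```bash
sed -i 's/s\["opening"\].round(4)/round(s["opening"],4)/' f.py; python3 f.py
```

```text
t 20.5 r 0.0555 phi 84.9 drag 11.06 rad 7.68 fz -2.6 op 0.0212 [0.5546 0.3657 0.1789]
```

Emit:
apply_moves(deltas=[{"x": -0.239,"y": 0.0,"z": 0,"rx": 0,"ry": 0,"rz": 0,"hand": 1},{"x": -0.232,"y": -0.042,"z": 0,"rx": 0,"ry": 0,"rz": 0,"hand": 1},{"x": -0.217,"y": -0.101,"z": 0,"rx": 0,"ry": 0,"rz": 0,"hand": 1},{"x": -0.196,"y": -0.137,"z": 0,"rx": 0,"ry": 0,"rz": 0,"hand": 1},{"x": -0.169,"y": -0.169,"z": 0,"rx": 0,"ry": 0,"rz": 0,"hand": 1},{"x": -0.137,"y": -0.196,"z": 0,"rx": 0,"ry": 0,"rz": 0,"hand": 1},{"x": -0.101,"y": -0.217,"z": 0,"rx": 0,"ry": 0,"rz": 0,"hand": 1},{"x": -0.062,"y": -0.232,"z": 0,"rx": 0,"ry": 0,"rz": 0,"hand": 1},{"x": -0.021,"y": -0.239,"z": 0,"rx": 0,"ry": 0,"rz": 0,"hand": 1}])

```text
t: 21.4
position: [0.4949, 0.3149, 0.1787]
eef_rot: [0.763, 0.647, 0.003, 0.001]
force: [11.3, 0.7, -1.5]
opening: 0.021
gripper_force: 59.2
```

```bash
python3 f.py
```

```text
t 21.4 r 0.055 phi 175.3 drag 11.23 rad -1.63 fz -1.5 op 0.021 [0.4949 0.3149 0.1787]
```

Good: idle drag is about 11.1 N. On to 270.

Emit:
apply_moves(deltas=[{"x": 0.021,"y": -0.239,"z": 0,"rx": 0,"ry": 0,"rz": 0,"hand": 1},{"x": 0.062,"y": -0.232,"z": 0,"rx": 0,"ry": 0,"rz": 0,"hand": 1},{"x": 0.101,"y": -0.217,"z": 0,"rx": 0,"ry": 0,"rz": 0,"hand": 1},{"x": 0.137,"y": -0.196,"z": 0,"rx": 0,"ry": 0,"rz": 0,"hand": 1},{"x": 0.169,"y": -0.169,"z": 0,"rx": 0,"ry": 0,"rz": 0,"hand": 1},{"x": 0.196,"y": -0.137,"z": 0,"rx": 0,"ry": 0,"rz": 0,"hand": 1},{"x": 0.217,"y": -0.101,"z": 0,"rx": 0,"ry": 0,"rz": 0,"hand": 1},{"x": 0.232,"y": -0.062,"z": 0,"rx": 0,"ry": 0,"rz": 0,"hand": 1},{"x": 0.239,"y": -0.021,"z": 0,"rx": 0,"ry": 0,"rz": 0,"hand": 1}])

```text
t: 22.3
position: [0.4452, 0.375, 0.1785]
eef_rot: [0.762, 0.647, -0.004, 0.002]
force: [-3.2, -10.8, 12.6]
opening: 0.0211
gripper_force: 60.5
```

```bash
python3 f.py
```

```text
t 22.3 r 0.0544 phi -93.7 drag 11.05 rad 2.14 fz 12.6 op 0.0211 [0.4452 0.375  0.1785]
```

Emit:
apply_moves(deltas=[{"x": 0.239,"y": 0.021,"z": 0,"rx": 0,"ry": 0,"rz": 0,"hand": 1},{"x": 0.232,"y": 0.062,"z": 0,"rx": 0,"ry": 0,"rz": 0,"hand": 1},{"x": 0.217,"y": 0.101,"z": 0,"rx": 0,"ry": 0,"rz": 0,"hand": 1},{"x": 0.196,"y": 0.137,"z": 0,"rx": 0,"ry": 0,"rz": 0,"hand": 1}])

```text
t: 22.7
position: [0.4616, 0.4093, 0.1785]
eef_rot: [0.762, 0.648, -0.004, 0.001]
force: [-7.1, -9.9, 12.8]
opening: 0.0208
gripper_force: 60.5
```

```bash
python3 f.py
```

```text
t 22.7 r 0.0546 phi -52.9 drag 11.93 rad -2.28 fz 12.8 op 0.0208 [0.4616 0.4093 0.1785]
```

Emit:
apply_moves(deltas=[{"x": 0.169,"y": 0.169,"z": 0,"rx": 0,"ry": 0,"rz": 0,"hand": 1},{"x": 0.137,"y": 0.196,"z": 0,"rx": 0,"ry": 0,"rz": 0,"hand": 1}])

```text
t: 22.9
position: [0.477, 0.4198, 0.1785]
eef_rot: [0.761, 0.648, -0.005, 0.0]
force: [-9.1, -9.0, 12.1]
opening: 0.0208
gripper_force: 60.5
```

```bash
python3 f.py
```

```text
t 22.9 r 0.0548 phi -33.3 drag 11.95 rad -4.49 fz 12.1 op 0.0208 [0.477  0.4198 0.1785]
```

Emit:
apply_moves(deltas=[{"x": 0.081,"y": 0.217,"z": 0,"rx": 0,"ry": 0,"rz": 0,"hand": 1},{"x": 0.052,"y": 0.232,"z": 0,"rx": 0,"ry": 0,"rz": 0,"hand": 1},{"x": 0.021,"y": 0.239,"z": 0,"rx": 0,"ry": 0,"rz": 0,"hand": 1}])

```text
t: 23.2
position: [0.5026, 0.4246, 0.1786]
eef_rot: [0.76, 0.65, -0.004, -0.003]
force: [-11.4, -2.0, 8.6]
opening: 0.0211
gripper_force: 60.4
```

```bash
python3 f.py
```

```text
t 23.2 r 0.055 phi -5.8 drag 11.28 rad -2.72 fz 8.6 op 0.0211 [0.5026 0.4246 0.1786]
```

Emit:
apply_moves(deltas=[{"x": -0.021,"y": 0.239,"z": 0,"rx": 0,"ry": 0,"rz": 0,"hand": 1},{"x": -0.062,"y": 0.232,"z": 0,"rx": 0,"ry": 0,"rz": 0,"hand": 1}])

```text
t: 23.4
position: [0.52, 0.4209, 0.1787]
eef_rot: [0.76, 0.65, -0.002, -0.005]
force: [-10.8, 4.5, 5.8]
opening: 0.0209
gripper_force: 60.1
```

```bash
python3 f.py
```

```text
t 23.4 r 0.0552 phi 12.7 drag 11.71 rad 0.14 fz 5.8 op 0.0209 [0.52   0.4209 0.1787]
```

Emit:
apply_moves(deltas=[{"x": -0.101,"y": 0.217,"z": 0,"rx": 0,"ry": 0,"rz": 0,"hand": 1},{"x": -0.137,"y": 0.196,"z": 0,"rx": 0,"ry": 0,"rz": 0,"hand": 1}])

```text
t: 23.6
position: [0.5354, 0.4116, 0.1788]
eef_rot: [0.759, 0.651, 0.0, -0.006]
force: [-5.3, 11.3, 0.5]
opening: 0.0211
gripper_force: 59.8
```

```bash
python3 f.py
```

```text
t 23.6 r 0.0553 phi 31.5 drag 11.45 rad 5.1 fz 0.5 op 0.0211 [0.5354 0.4116 0.1788]
```

Emit:
apply_moves(deltas=[{"x": -0.154,"y": 0.179,"z": 0,"rx": 0,"ry": 0,"rz": 0,"hand": 1},{"x": -0.186,"y": 0.147,"z": 0,"rx": 0,"ry": 0,"rz": 0,"hand": 1}])

```text
t: 23.8
position: [0.5471, 0.3979, 0.1788]
eef_rot: [0.759, 0.651, 0.003, -0.007]
force: [-2.1, 15.6, -3.1]
opening: 0.0212
gripper_force: 59.5
```

```bash
python3 f.py
```

```text
t 23.8 r 0.0555 phi 50.2 drag 14.55 rad 6.11 fz -3.1 op 0.0212 [0.5471 0.3979 0.1788]
```

Emit:
apply_moves(deltas=[{"x": -0.106,"y": 0.055,"z": 0,"rx": 0,"ry": 0,"rz": 0,"hand": 1}])

```text
t: 23.9
position: [0.5498, 0.3926, 0.1789]
eef_rot: [0.76, 0.65, 0.003, -0.006]
force: [-1.3, 17.1, -1.9]
opening: 0.0209
gripper_force: 59.3
```

```bash
python3 f.py
```

```text
t 23.9 r 0.0555 phi 56.3 drag 16.09 rad 5.87 fz -1.9 op 0.0209 [0.5498 0.3926 0.1789]
```

Emit:
apply_moves(deltas=[{"x": -0.044,"y": 0.02,"z": 0,"rx": 0,"ry": 0,"rz": 0,"hand": 1}])

```text
t: 24.0
position: [0.5504, 0.3912, 0.1789]
eef_rot: [0.76, 0.65, 0.004, -0.006]
force: [-0.3, 17.6, -2.6]
opening: 0.021
gripper_force: 59.2
```

```bash
python3 f.py
```

```text
t 24.0 r 0.0555 phi 57.9 drag 16.34 rad 6.55 fz -2.6 op 0.021 [0.5504 0.3912 0.1789]
```

Emit:
apply_moves(deltas=[{"x": 0.06,"y": -0.02,"z": 0,"rx": 0,"ry": 0,"rz": 0,"hand": 1},{"x": 0.06,"y": -0.02,"z": 0,"rx": 0,"ry": 0,"rz": 0,"hand": 1},{"x": 0,"y": 0,"z": 0,"rx": 0,"ry": 0,"rz": 0,"hand": 1}])

```text
t: 24.3
position: [0.5505, 0.3912, 0.1787]
eef_rot: [0.761, 0.649, 0.0, -0.003]
force: [-3.8, 6.5, 3.0]
opening: 0.0208
gripper_force: 59.7
```

```bash
python3 f.py
```

```text
t 24.3 r 0.0556 phi 57.9 drag 7.42 rad -1.01 fz 3.0 op 0.0208 [0.5505 0.3912 0.1787]
```

The crank held at the same angle while the load dropped. Now I'll release and lift clear.

Emit:
apply_moves(deltas=[{"x": 0.04,"y": -0.02,"z": 0,"rx": 0,"ry": 0,"rz": 0,"hand": 1},{"x": 0,"y": 0,"z": 0,"rx": 0,"ry": 0,"rz": 0,"hand": -1},{"x": 0,"y": 0,"z": 0,"rx": 0,"ry": 0,"rz": 0,"hand": -1},{"x": 0,"y": 0,"z": 0,"rx": 0,"ry": 0,"rz": 0,"hand": -1},{"x": 0,"y": 0,"z": 0,"rx": 0,"ry": 0,"rz": 0,"hand": -1},{"x": 0,"y": 0,"z": 0,"rx": 0,"ry": 0,"rz": 0,"hand": -1},{"x": 0,"y": 0,"z": -0.3,"rx": 0,"ry": 0,"rz": 0,"hand": -1},{"x": 0,"y": 0,"z": -0.7,"rx": 0,"ry": 0,"rz": 0,"hand": -1},{"x": 0,"y": 0,"z": -0.9,"rx": 0,"ry": 0,"rz": 0,"hand": -1},{"x": 0,"y": 0,"z": -0.9,"rx": 0,"ry": 0,"rz": 0,"hand": -1},{"x": -0.5,"y": 0,"z": -0.3,"rx": 0,"ry": 0,"rz": 0,"hand": -1},{"x": -0.9,"y": 0,"z": 0,"rx": 0,"ry": 0,"rz": 0,"hand": -1},{"x": -0.9,"y": 0,"z": 0,"rx": 0,"ry": 0,"rz": 0,"hand": -1},{"x": -0.5,"y": 0,"z": 0,"rx": 0,"ry": 0,"rz": 0,"hand": -1},{"x": 0,"y": 0,"z": 0,"rx": 0,"ry": 0,"rz": 0,"hand": -1},{"x": 0,"y": 0,"z": 0,"rx": 0,"ry": 0,"rz": 0,"hand": -1}])

```text
t: 25.9
position: [0.5351, 0.2785, 0.3031]
eef_rot: [0.762, 0.647, 0.001, 0.0]
force: [0.5, 0.5, 0.3]
opening: 0.0853
gripper_force: 0.0
```

```bash
python3 look.py w8 crank_grip_center tray_handle; python3 - <<'E'
from h import *
p=dict(np.load("pics/w8.npz"))
a=np.radians(80.7-57.9)
print("expected grip top",proj(p,[[.499+.055*np.cos(a),.368+.055*np.sin(a),.217],[.4795,.252,.062]]))
g=cv2.cvtColor(p["color"],cv2.COLOR_RGB2GRAY)
n,l,st,c=cv2.connectedComponentsWithStats((g<45).astype(np.uint8))
for i in range(1,n):
    if 100<st[i,4]<8000: print(st[i],c[i].round(1))
E
```

```text
25.95 [0.5347 0.2795 0.3028] [ 0.28  0.35 -1.03  1.43  0.3   1.52 -0.9 ] [ 0.4  0.6 -0. ]
[[ 1.602e-01  9.871e-01  8.000e-04]
 [ 9.871e-01 -1.602e-01  9.000e-04]
 [ 1.000e-03  7.000e-04 -1.000e+00]]
[0.5456 0.348  0.4471] [-0.043 -0.274 -0.961]
crank_grip_center 0.63 [229.  27. 263.  65.] 987 247.0 43.3 ((247.00003051757812, 43.0), (35.35533905029297, 33.941123962402344), 45.0)
tray_handle 0.71 [176.  49. 251. 199.] 1331 214.5 133.4 ((214.67018127441406, 121.06819152832031), (145.60353088378906, 68.37168884277344), 87.0643310546875)
expected grip top [[246.52917264  40.23044878]
 [212.16238282 188.25208309]]
[231  25  32  40 980] [246.5  44.3]
[160  66  55  42 307] [185.8  82.1]
[181  84  25  18 141] [195.1  95.3]
[468  89  15  29 125] [472.1 103. ]
[501 149  11  16 118] [506.3 156.6]
[206 175  16  19 219] [213.5 184.2]
```

The crank stayed put and the tray handle is where home should be.

```bash
python3 -c "
from workcell import job; print(job.job_done())"
```

```text
the job is handed in; nothing more can be done
None
```

The job is handed in at about 26 s of the 72 s allowed: the brass flask is in the nest, the tray is home against its stop, and the crank was wound to about 5 N above its idle drag (roughly 130 N on the flask) and stayed put after release; the final result of the judging was not reported to me.

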